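# Push the label plate out over the filings tray

### The arm

A 7-joint arm with a two-finger parallel gripper is mounted at the origin on a cart in front of the work surface, level with it; the furniture and walls round the work are solid. World frame = base frame: x ahead of the robot, y to its left, z up, the work surface at z = 0. Lengths are in m, angles in rad, forces in N, time in s.
With the tool pointing down it reaches from about 0.4 to 0.875 m from the base axis. Payload 19.3 kg.
Tool frame: the origin (TCP) lies at the very end of the fingers, on their centre line; the grasp point (between the pads) lies 19 mm behind it; z points along the fingers, y is the direction in which the jaws open and shut (so a half turn about z gives the same grasp; the last joint's range is limited). The gripper opens to 85 mm and grips with 20 to 120 N. Pads are 22 mm wide; open, the fingers measure 114 mm over their backs; the gripper's body (76 mm by 85 mm) begins 54 mm behind the grasp point. The pads swing forward as they close: fully open they stand 13 mm farther back than shut.
Start: joints at [1.088, 0.521, -0.036, 1.599, 0.021, 1.021, -0.113], TCP at [0.251, -0.573, 0.231] pointing down, gripper open.
Joint ranges: [-2.91, 2.91], [-0.3, 2.13], [-1.5, 1.42], [0.17, 2.43], [-1.26, 4.41], [0.16, 1.93], [-2.52, 2.52]. Speed limits (rad/s): [1.89, 1.89, 2.39, 2.39, 3.01, 3.01, 3.01].

### API

Orientations are given as [roll, pitch, yaw] about the fixed x, y, z axes, in that order (R = Rz(yaw) Ry(pitch) Rx(roll)).
In Python, from workcell import bot gives the robot as it stands.
- The arm moves only by the tool apply_moves, never from a script. Its argument "commands" is a list of rows, each an object with "travel": the shift along the tool's x, y, z in m, a list of three; "twist": the turn, a rotation vector about the tool's x, y, z in degrees, a list of three; "claw": the finger opening in m, from 0 to 0.0854. A call has 1 to 10 rows; each row is the pose to reach, as a shift and turn from the pose commanded when the call began, along the tool's axes at that moment; what a row does not reach only later rows make up. A row lasts 1/10 s, in which the tool goes at most 50 mm and 8.59 degrees, less where a joint would pass 70% of its speed; a pose out of reach is approached as far as the arm can. A call with a gripper value outside its range is refused whole. The fingers move at their own pace and stop on an object; "force" is the grip in N (left out, the last holds). Time passes only in rows, so rows that repeat a pose let the fingers close. It gives the time, the measured TCP pose, the force and the opening at its end, in the units of the state.
- bot.observe(): the state, without advancing time (a new reading comes with each control period).
- bot.grab_frame(name): name is "scene" or "top" or "wrist"; returns a dict with "frame" (400x640x3 uint8, blue, green, red), "fx", "fy", "cx", "cy" (pixels), "pose" (4x4, takes a point from camera to world coordinates); the wrist camera has in their place "tool_from_camera" (4x4, takes a point from camera to tool coordinates, whose origin is the TCP and whose axes are the flange's). Camera axes: x right, y up, looking along -z (the intrinsics and any distortion apply to the point x, -y, -z); pixel columns grow to the right and rows downward; lengths in m; the calibration is good to about 2 mm. A picture is of the moment at which its call begins: read the wrist's pose just before it. There is no depth.
- bot.job_done(): hands the job in, once; it reports no verdict.
The state is a dict: "clock": time; "qpos": joint angles; "qd": joint speeds; "joint_efforts": joint torques, N m; "position": TCP position; "tool_rot": TCP orientation; "force": force on the tool from outside, world axes, zero at the start; "moment": the same for the moment, N m; "grip_width": finger opening in m.
Only numpy, scipy, OpenCV 4.12 (cv2) and the standard library are available. Lean on these libraries where they do the work, as an engineer would, in place of code of your own. Each camera call takes 0.05 s, during which the arm holds its last target.

### The job

Get the brass label plate ready for filing: with the fingertips push it flush along the dark near-side fence of the wooden filing block, and along the block until about 30 mm of it (a good thumb's width, 20 to 40 mm) sticks out past the end where the blue filings tray stands. Only push it: never lift or tip the plate, and leave the tray, wax tin, sanding block and offcut where they are. Finish with the plate lying flat and still and the hand clear of it.

Things in the scene. Friction and masses are not known exactly. Their poses are not given: they have to be found in the camera images.
- filing_block: Light wooden block fixed on the bench, 130 (x) by 200 (y) mm; flat ledge top 40 mm up. Dark fence, 14 mm thick, 12 mm above the ledge, along its whole near side (the robot's), inner face at x = -51 mm. Ledge ends at y = +100 and -100 mm, no stops. Origin: centre of underside. x points away from robot and fence, y to the robot's left, z up; turned up to 0.2 rad.
- label_plate: Loose brass plate, 88 (x) by 100 (y) by 8 mm, about 0.35 kg, lying wholly on the ledge, askew up to 0.13 rad, a few mm to 30 mm off the fence; not for grasping; it slides when pushed on its edge. Origin: centre of underside, 40 mm above the bench. Flush and 30 mm out, the origin is at x = -7, y = +80 or -80 mm in the block's frame.
- filings_tray: Loose blue open tray, 90 (x) by 68 (y) by 14 mm high, on the bench beside one end of the block, its centre about 40 mm beyond that end; it marks the end (left or right, it changes) past which the plate must stick out. Origin: centre of underside.
- wax_tin: Loose round red and white tin of wax, 69 mm across, 25 mm high, on the bench beside the other end of the block; to be left alone. Origin: centre of the underside.
- sanding_block: Loose cork sanding block, 46 x 86 x 27 mm (its x, y, z), on the bench beyond the block; to be left alone. Beyond it: a lamp (base at world x > 0.54, head above 0.33 m), wall cabinets (x > 0.59, above 0.44 m), and at the right (y < -0.2, x > 0.48) a hose: keep wrist and elbow clear of them. Origin: centre of the underside.
- offcut_4: Loose dark wood offcut, 25 x 60 x 14 mm (its x, y, z), on the bench beyond the block; to be left alone. Origin: centre of the underside.
Not all that is in view belongs to the job. There is more than one size of the label_plate; the one meant has the size given above.

How it is judged:
By the outcome, as a careful person would: the job done as asked, in the order asked, and still so for the second after the job is handed in, with the robot touching nothing.
It also fails if it takes over 54 s, if anything falls off the work surface, if the arm or the gripper's body presses on something with over 40 N, if the wrist force passes 120 N, or if a joint passes its speed limit or range.

## Working session

There is one attempt and no reset: what is moved stays moved. The work goes in short steps, Python scripts to look and compute and a tool call to move; the robot and the scene stay as the last step left them, time stands still between calls to the robot, and variables do not carry over. Pictures are saved under pics/ and viewed, and the job is handed in when it is done.

Besides the shell and the picture viewer there is one more tool, called after "Request:" as name(argument=value, ...), one argument or row to a line, values as JSON. apply_moves: Moves the arm, as the interface text tells. Its arguments: {"type":"object","properties":{"commands":{"type":"array"},"force":{"type":"number"}},"required":["commands"]}

```bash
mkdir -p pics; ls; python3 - <<'E'
from workcell import bot
import cv2,json,numpy as np,pickle
s=bot.observe();print(s)
d={}
for n in ["scene","top"]:
    f=bot.grab_frame(n);cv2.imwrite(f"pics/{n}0.png",f["frame"]);d[n]=f
    print(n,{k:(np.round(v,4).tolist() if hasattr(v,'tolist') or isinstance(v,list) else v) for k,v in f.items() if k!="frame"})
pickle.dump(d,open("f0.pkl","wb"))
E
```

```text
pics
{'clock': 0.0, 'qpos': array([ 1.0877924 ,  0.52201093, -0.03634834,  1.60002005,  0.0211673 ,
        1.0210939 , -0.11281027]), 'qd': array([ 0.0006834 ,  0.00092918, -0.00048451,  0.00179039,  0.00061148,
       -0.00121794, -0.00196489]), 'joint_efforts': array([-2.76066726e-05, -9.27105618e+01,  1.97877891e+00, -3.69929016e+01,
        1.76877104e-02,  8.04433163e-03, -9.26407938e-05]), 'position': array([ 0.25058301, -0.57218883,  0.2307231 ]), 'tool_rot': array([-3.14044453e+00,  4.42366034e-05,  4.12784989e-01]), 'force': array([ 0.33124942, -0.68186709, -0.02571811]), 'moment': array([-0.01678613, -0.02871036, -0.00596761]), 'grip_width': 0.08581194446759056}
scene {'fx': 490.6527324090843, 'fy': 490.6527324090843, 'cx': 324.20364959142796, 'cy': 201.83586867304703, 'pose': [[-0.4158, 0.7328, -0.5386, -0.1238], [-0.9094, -0.3415, 0.2374, 0.3337], [-0.0099, 0.5885, 0.8084, 0.99], [0.0, 0.0, 0.0, 1.0]]}
top {'fx': 447.6455958693235, 'fy': 447.6455958693235, 'cx': 317.80529474930455, 'cy': 206.60025902727077, 'pose': [[-0.1844, 0.8275, -0.5303, -0.0027], [-0.9828, -0.162, 0.089, 0.1126], [-0.0122, 0.5376, 0.8431, 0.8396], [0.0, 0.0, 0.0, 1.0]]}
```

View pics/scene0.png

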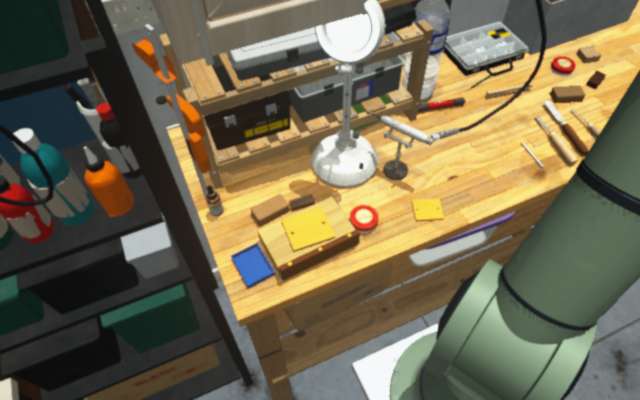

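View pics/top0.png

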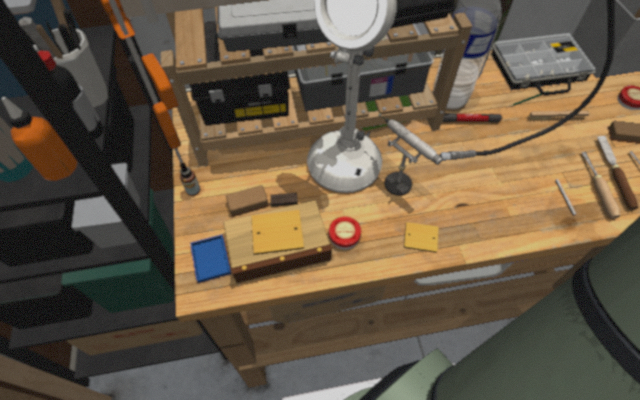

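Candidates for the plate in top0: the brass plate on the block at (277,231), and a smaller brass plate on the bench at (422,236). The block plate fits the description. The tray is at (210,258), to the left (+y), and the tin is at (345,232), to the right. I'll check this in a close crop.

```bash
python3 - <<'E'
import pickle,cv2
d=pickle.load(open("f0.pkl","rb"))
a=d["top"]["frame"][180:290,180:380]
cv2.imwrite("pics/topc.png",cv2.resize(a,None,fx=4,fy=4,interpolation=cv2.INTER_CUBIC))
a=d["scene"]["frame"][180:295,220:395]
cv2.imwrite("pics/scenec.png",cv2.resize(a,None,fx=4,fy=4,interpolation=cv2.INTER_CUBIC))
E
```

```text
(no output)
```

View pics/topc.png

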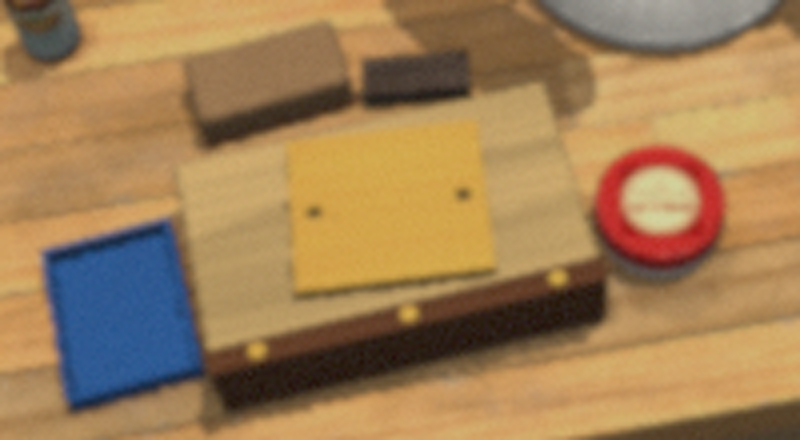

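View pics/scenec.png

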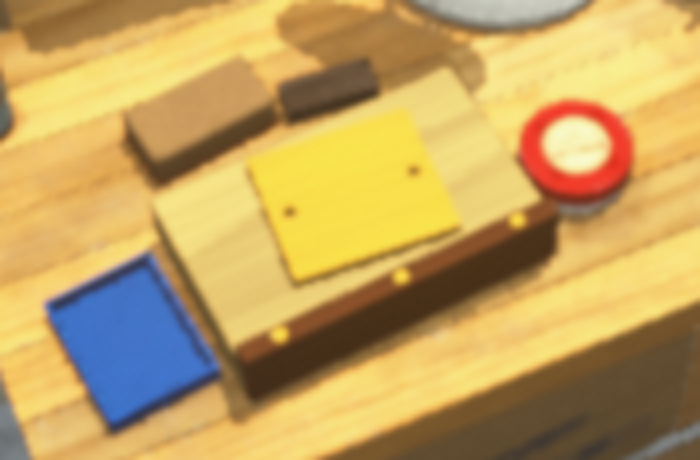

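```bash
cat > h.py <<'E'
import numpy as np,pickle,cv2
from scipy.optimize import least_squares
def proj(f,P,pose=None):
    T=np.linalg.inv(f["pose"] if pose is None else pose);p=(T[:3,:3]@np.atleast_2d(P).T).T+T[:3,3]
    return np.c_[f["cx"]+f["fx"]*p[:,0]/-p[:,2], f["cy"]+f["fy"]*-p[:,1]/-p[:,2]]
def ray(f,uv,z,pose=None):
    T=f["pose"] if pose is None else pose
    d=T[:3,:3]@np.array([(uv[0]-f["cx"])/f["fx"],-(uv[1]-f["cy"])/f["fy"],-1]);return T[:3,3]+d*(z-T[2,3])/d[2]
def tf(q,L):
    c,s=np.cos(q[2]),np.sin(q[2]);L=np.array(L,float)
    return np.c_[q[0]+c*L[:,0]-s*L[:,1],q[1]+s*L[:,0]+c*L[:,1],L[:,2]]
def fit(obs,x0=(0.5,0,0)):
    # obs: list of (frame,pose,local pts,pixels)
    r=lambda q:np.concatenate([(proj(f,tf(q,L),p)-np.array(U)).ravel() for f,p,L,U in obs])
    s=least_squares(r,x0);return s.x,np.sqrt(np.mean(s.fun**2)),s.fun.reshape(-1,2)
PL=[(.044,.05,.048),(.044,-.05,.048),(-.044,-.05,.048),(-.044,.05,.048)]
BL=[(.065,.1,.04),(.065,-.1,.04),(-.065,-.1,.052),(-.065,.1,.052)]
def rel(b,p):
    c,s=np.cos(b[2]),np.sin(b[2]);d=p[:2]-b[:2]
    return np.r_[c*d[0]+s*d[1],-s*d[0]+c*d[1],p[2]-b[2]]
E
python3 - <<'E'
from h import *
d=pickle.load(open("f0.pkl","rb"))
t,s=d["top"],d["scene"]
ct=lambda L:[(180+(u-1.5)/4,180+(v-1.5)/4) for u,v in L]
cs=lambda L:[(220+(u-1.5)/4,180+(v-1.5)/4) for u,v in L]
pt=ct([(288,140),(478,120),(494,270),(296,292)]);ps=cs([(248,165),(405,110),(460,225),(297,282)])
bt=ct([(180,168),(545,85),(605,266),(210,372)]);bs=cs([(155,207),(447,68),(557,215),(243,360)])
for nm,L,a,b in(("plate",PL,pt,ps),("block",BL,bt,bs)):
    for o in([(t,None,L,a)],[(s,None,L,b)],[(t,None,L,a),(s,None,L,b)]):
        q,e,r=fit(o);print(nm,q.round(4),e.round(2))
    print(r.round(1).tolist())
    if nm=="plate":p=q
print("rel",rel(q,p).round(4))
for u,z in(((45,250),.014),((172,222),.014),((205,375),.014),((70,407),.014),((660,205),.025),((190,65),.027),((330,25),.027),((350,90),.027),((365,60),.014),((468,55),.014),((600,60),0)):
    print(u,ray(t,ct([u])[0],z).round(3))
E
```

```text
plate [ 0.4546  0.1211 -0.0681] 0.27
plate [ 0.4522  0.1219 -0.0451] 0.52
plate [ 0.4536  0.1214 -0.0583] 0.59
[[-0.5, 0.8], [-0.1, 0.3], [0.6, 0.1], [-0.4, 0.6], [-0.6, -1.5], [0.4, -0.7], [0.6, 0.0], [-0.5, -0.1]]
block [0.4482 0.1235 0.0798] 1.5
block [0.445  0.1252 0.0736] 1.25
block [0.4469 0.1241 0.0772] 1.49
[[-1.9, -0.9], [-0.3, -1.6], [1.6, 2.9], [-0.4, 1.3], [-1.9, -2.1], [0.6, -1.5], [1.4, -1.3], [0.4, 1.0]]
rel [ 0.0065 -0.0033 -0.1354]
(45, 250) [0.481 0.302 0.014]
(172, 222) [0.485 0.235 0.014]
(205, 375) [0.394 0.225 0.014]
(70, 407) [0.39  0.293 0.014]
(660, 205) [ 0.44  -0.017  0.025]
(190, 65) [0.574 0.217 0.027]
(330, 25) [0.586 0.138 0.027]
(350, 90) [0.541 0.133 0.027]
(365, 60) [0.568 0.122 0.014]
(468, 55) [0.56  0.065 0.014]
(600, 60) [ 0.552 -0.008  0.   ]
```

```bash
cat >> h.py <<'E'
from scipy.spatial.transform import Rotation as Ro
def Rt(s): return Ro.from_euler('xyz',s["tool_rot"])
def mv(s,pos,yaw=None):
    R=Rt(s); t=R.inv().apply(np.array(pos)-s["position"])
    w=[0,0,0] if yaw is None else np.degrees((R.inv()*Ro.from_euler('xyz',[np.pi,0,yaw])).as_rotvec())
    print("travel",np.round(t,4).tolist(),"twist",np.round(w,2).tolist())
E
python3 - <<'E'
from h import *
from workcell import bot
s=bot.observe()
mv(s,[.43,-.15,.25],.077)
mv(s,[.43,.10,.25],.077)
E
```

```text
travel [0.3337, -0.3148, -0.0189] twist [-0.06, 0.01, 19.24]
travel [0.434, -0.5438, -0.0187] twist [-0.06, 0.01, 19.24]
```

Request:
apply_moves(
  commands=[
    {"travel": [0.334, -0.315, -0.019], "twist": [0, 0, 19.24], "claw": 0.04},
    {"travel": [0.334, -0.315, -0.019], "twist": [0, 0, 19.24], "claw": 0.04},
    {"travel": [0.334, -0.315, -0.019], "twist": [0, 0, 19.24], "claw": 0.04},
    {"travel": [0.334, -0.315, -0.019], "twist": [0, 0, 19.24], "claw": 0.04},
    {"travel": [0.334, -0.315, -0.019], "twist": [0, 0, 19.24], "claw": 0.04},
    {"travel": [0.334, -0.315, -0.019], "twist": [0, 0, 19.24], "claw": 0.04},
    {"travel": [0.334, -0.315, -0.019], "twist": [0, 0, 19.24], "claw": 0.04},
    {"travel": [0.334, -0.315, -0.019], "twist": [0, 0, 19.24], "claw": 0.04},
    {"travel": [0.334, -0.315, -0.019], "twist": [0, 0, 19.24], "claw": 0.04},
    {"travel": [0.334, -0.315, -0.019], "twist": [0, 0, 19.24], "claw": 0.04},
  ],
  force=40,
)

```text
clock: 1.1
position: [0.432, -0.145, 0.2505]
tool_rot: [-3.14, -0.001, 0.083]
force: [-0.5, -1.0, 0.2]
grip_width: 0.0399
```

Request:
apply_moves(
  commands=[
    {"travel": [0.015, -0.24, 0], "twist": [0, 0, 0]},
    {"travel": [0.015, -0.24, 0], "twist": [0, 0, 0]},
    {"travel": [0.015, -0.24, 0], "twist": [0, 0, 0]},
    {"travel": [0.015, -0.24, 0], "twist": [0, 0, 0]},
    {"travel": [0.015, -0.24, 0], "twist": [0, 0, 0]},
    {"travel": [0.015, -0.24, 0], "twist": [0, 0, 0]},
    {"travel": [0.015, -0.24, 0], "twist": [0, 0, 0]},
    {"travel": [0.015, -0.24, 0], "twist": [0, 0, 0]},
  ],
)

```text
invalid input at $.commands[0]: expected keys travel, twist, claw
```

```bash
python3 - <<'E'
from h import *
from workcell import bot
s=bot.observe();print(s["clock"],s["position"],s["tool_rot"],s["qpos"].round(2))
f=bot.grab_frame("wrist");cv2.imwrite("pics/w1.png",f["frame"])
print(f["tool_from_camera"].round(4))
pickle.dump((s,f),open("w1.pkl","wb"))
E
```

```text
1.1 [ 0.43199228 -0.14501945  0.25051631] [-3.14041102e+00 -8.75641968e-04  8.31307507e-02] [ 0.32  0.23 -0.15  2.    0.04  0.92 -1.34]
[[ 7.000e-04  9.635e-01  2.676e-01  6.660e-02]
 [ 1.000e+00 -1.000e-03  1.000e-03 -2.000e-04]
 [ 1.200e-03  2.676e-01 -9.635e-01 -1.434e-01]
 [ 0.000e+00  0.000e+00  0.000e+00  1.000e+00]]
```

View pics/w1.png

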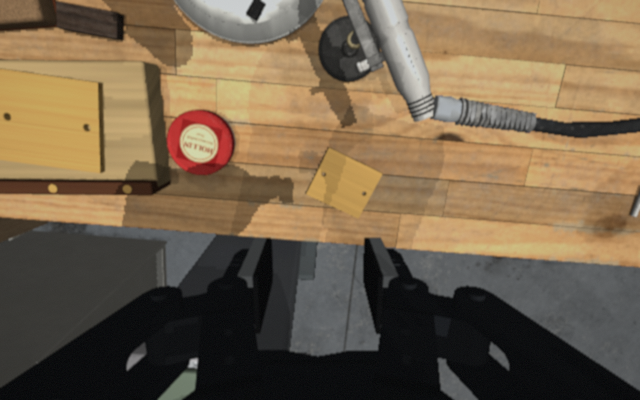

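Request:
apply_moves(
  commands=[
    {"travel": [0.0, -0.24, 0], "twist": [0, 0, 0], "claw": 0.04},
    {"travel": [0.0, -0.24, 0], "twist": [0, 0, 0], "claw": 0.04},
    {"travel": [0.0, -0.24, 0], "twist": [0, 0, 0], "claw": 0.04},
    {"travel": [0.0, -0.24, 0], "twist": [0, 0, 0], "claw": 0.04},
    {"travel": [0.0, -0.24, 0], "twist": [0, 0, 0], "claw": 0.04},
    {"travel": [0.0, -0.24, 0], "twist": [0, 0, 0], "claw": 0.04},
    {"travel": [0.0, -0.24, 0], "twist": [0, 0, 0], "claw": 0.04},
    {"travel": [0.0, -0.24, 0], "twist": [0, 0, 0], "claw": 0.04},
  ],
)

```text
clock: 1.95
position: [0.4119, 0.0879, 0.2501]
tool_rot: [3.141, 0.0, 0.075]
force: [0.3, -0.9, -0.2]
grip_width: 0.04
```

```bash
cat > shot.py <<'E'
import sys
from h import *
from workcell import bot
def shot(n):
    s=bot.observe();f=bot.grab_frame("wrist");cv2.imwrite(f"pics/{n}.png",f["frame"])
    T=np.eye(4);T[:3,:3]=Rt(s).as_matrix();T[:3,3]=s["position"];f["pose"]=T@f["tool_from_camera"]
    print(round(s["clock"],2),s["position"].round(4),s["tool_rot"].round(3),s["qpos"].round(2),s["force"].round(1))
    pickle.dump((s,f),open(f"{n}.pkl","wb"))
shot(sys.argv[1])
E
python3 shot.py w2
```

```text
1.95 [0.4119 0.0879 0.2501] [3.141 0.    0.075] [-0.06  0.18 -0.33  2.07  0.08  0.9  -1.93] [ 0.3 -0.9 -0.2]
```

View pics/w2.png

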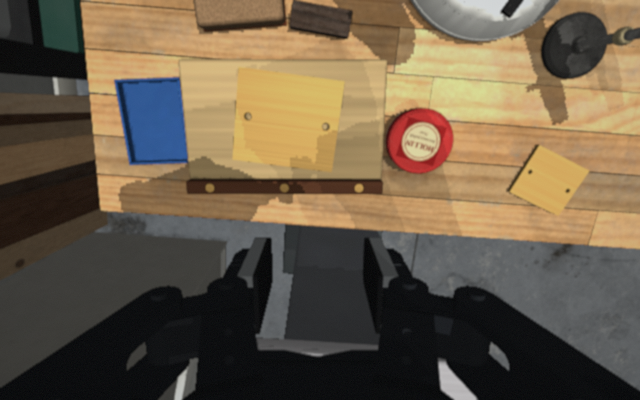

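```bash
python3 - <<'E'
from h import *
s,f=pickle.load(open("w2.pkl","rb"))
a=f["frame"][40:210,100:400]
cv2.imwrite("pics/w2c.png",cv2.resize(a,None,fx=2.6,fy=2.6,interpolation=cv2.INTER_CUBIC))
E
```

```text
(no output)
```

View pics/w2c.png

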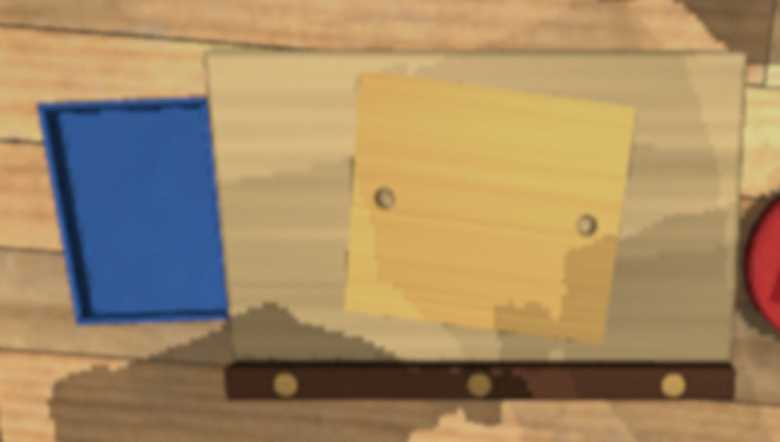

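```bash
cat >> h.py <<'E'
BL6=BL+[(-.051,-.1,.052),(-.051,.1,.052)]
E
python3 - <<'E'
from h import *
s,f=pickle.load(open("w2.pkl","rb"))
c=lambda L:[(100+(u-.8)/2.6,40+(v-.8)/2.6) for u,v in L]
p,e,r=fit([(f,None,PL,c([(360,72),(635,106),(604,343),(345,309)]))]);print(p.round(4),e,r.round(1).tolist())
b,e,r=fit([(f,None,BL6,c([(207,52),(744,53),(733,400),(228,397),(735,362),(227,364)]))]);print(b.round(4),e,r.round(1).tolist())
q=rel(b,p);print("rel",q.round(4));print(tf(q,PL).round(4))
print("tray edge",[ray(f,c([u])[0],z).round(3) for u,z in (((207,97),.014),((228,320),.014))])
E
```

```text
[ 0.4543  0.1215 -0.0474] 0.43644716589934757 [[-0.1, -0.7], [0.3, 0.1], [-0.3, -0.1], [0.2, 0.9]]
[0.4469 0.1242 0.075 ] 1.5839324330745586 [[-2.1, -1.3], [2.2, -1.6], [1.6, 0.5], [-1.1, 1.4], [1.6, 1.7], [-2.1, 0.7]]
rel [ 0.0072 -0.0033 -0.1224]
[[ 0.057   0.041   0.048 ]
 [ 0.0448 -0.0583  0.048 ]
 [-0.0426 -0.0475  0.048 ]
 [-0.0304  0.0517  0.048 ]]
tray edge [array([0.488, 0.237, 0.014]), array([0.399, 0.231, 0.014])]
```

```bash
python3 - <<'E'
from h import *
s,f=pickle.load(open("w2.pkl","rb"))
print(f["fx"],f["cx"],f["cy"])
a=f["frame"][225:345,220:420]
cv2.imwrite("pics/fing.png",cv2.convertScaleAbs(cv2.resize(a,None,fx=4,fy=4,interpolation=cv2.INTER_CUBIC),alpha=2.0,beta=20))
P=[[x,sy*.02,z] for z in(0,-.006,-.013) for x in (.011,) for sy in(-1,1)]
print(proj(f,np.array(P),f["tool_from_camera"]).round(1))
E
```

```text
348.92159899145577 317.41953721457827 194.81466156985118
[[272.5 229.5]
 [363.7 229.6]
 [270.7 234.6]
 [365.5 234.7]
 [268.4 241.2]
 [367.8 241.3]]
```

View pics/fing.png

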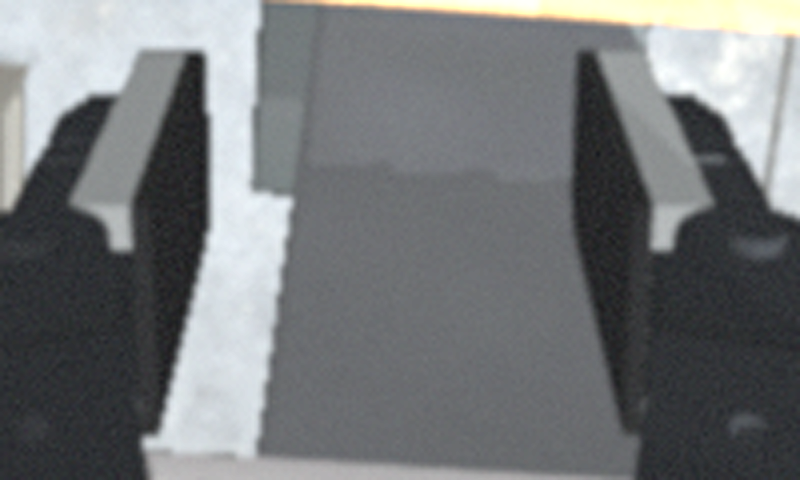

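```bash
cat >> h.py <<'E'
B=np.array([.4469,.1242,.0755])
def b2w(x,y,z): return tf(B,[(x,y,z)])[0]
E
python3 - <<'E'
from h import *
from workcell import bot
s=bot.observe()
mv(s,b2w(0,.1,.25),.0755);mv(s,b2w(0,.1,.052),.0755)
E
```

```text
travel [0.0375, -0.1336, 0.0001] twist [0.02, 0.02, -0.04]
travel [0.0375, -0.1336, 0.1981] twist [0.02, 0.02, -0.04]
```

Request:
apply_moves(
  commands=[
    {"travel": [0.037, -0.133, 0.0], "twist": [0, 0, 0], "claw": 0.04},
    {"travel": [0.037, -0.133, 0.0], "twist": [0, 0, 0], "claw": 0.04},
    {"travel": [0.037, -0.133, 0.0], "twist": [0, 0, 0], "claw": 0.04},
    {"travel": [0.037, -0.133, 0.05], "twist": [0, 0, 0], "claw": 0.04},
    {"travel": [0.037, -0.133, 0.1], "twist": [0, 0, 0], "claw": 0.04},
    {"travel": [0.037, -0.133, 0.15], "twist": [0, 0, 0], "claw": 0.04},
    {"travel": [0.037, -0.133, 0.18], "twist": [0, 0, 0], "claw": 0.04},
    {"travel": [0.037, -0.133, 0.195], "twist": [0, 0, 0], "claw": 0.04},
    {"travel": [0.037, -0.133, 0.198], "twist": [0, 0, 0], "claw": 0.04},
    {"travel": [0.037, -0.133, 0.198], "twist": [0, 0, 0], "claw": 0.04},
  ],
)

```text
clock: 3.0
position: [0.4388, 0.224, 0.0523]
tool_rot: [3.141, 0.0, 0.076]
force: [-0.0, -1.1, 0.5]
grip_width: 0.0404
```

```bash
python3 shot.py w3; python3 - <<'E'
from h import *
s,f=pickle.load(open("w3.pkl","rb"))
print(rel(B,np.r_[s["position"][:2],0]))
E
```

```text
3.0 [0.4388 0.224  0.0523] [3.141 0.    0.076] [-0.38  0.61 -0.28  2.06  0.33  0.51 -2.4 ] [-0.  -1.1  0.5]
[-0.00050202  0.10013845 -0.0755    ]
```

View pics/w3.png

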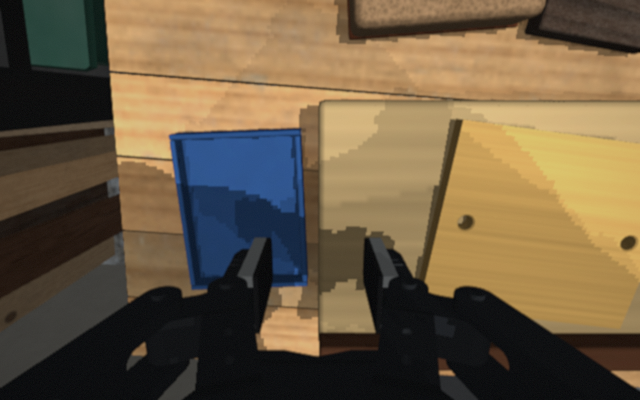

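Request:
apply_moves(
  commands=[
    {"travel": [0, 0, 0.004], "twist": [0, 0, 0], "claw": 0.04},
    {"travel": [0, 0, 0.008], "twist": [0, 0, 0], "claw": 0.04},
    {"travel": [0, 0, 0.01], "twist": [0, 0, 0], "claw": 0.04},
    {"travel": [0, 0, 0.011], "twist": [0, 0, 0], "claw": 0.04},
    {"travel": [0, 0, 0.012], "twist": [0, 0, 0], "claw": 0.04},
    {"travel": [0, 0, 0.012], "twist": [0, 0, 0], "claw": 0.04},
  ],
)

```text
clock: 3.65
position: [0.4385, 0.2248, 0.0403]
tool_rot: [3.142, 0.0, 0.077]
force: [0.1, -0.2, 0.8]
grip_width: 0.04
```

Request:
apply_moves(
  commands=[
    {"travel": [0, 0, 0.001], "twist": [0, 0, 0], "claw": 0.04},
    {"travel": [0, 0, 0.002], "twist": [0, 0, 0], "claw": 0.04},
    {"travel": [0, 0, 0.002], "twist": [0, 0, 0], "claw": 0.04},
  ],
)

```text
clock: 3.95
position: [0.4386, 0.2248, 0.0385]
tool_rot: [3.142, -0.0, 0.077]
force: [0.0, -1.1, 6.1]
grip_width: 0.04
```

```bash
python3 - <<'E'
from h import *
from workcell import bot
s=bot.observe()
mv(s,b2w(0,.1,.075),.0755);mv(s,b2w(.088,-.003,.075),.0755);mv(s,b2w(.088,-.003,.041),.0755)
E
```

```text
travel [0.0007, 0.0009, -0.0365] twist [0.0, -0.01, 0.08]
travel [0.0885, 0.1041, -0.0365] twist [0.0, -0.01, 0.08]
travel [0.0885, 0.1041, -0.0025] twist [0.0, -0.01, 0.08]
```

Request:
apply_moves(
  commands=[
    {"travel": [0, 0, -0.037], "twist": [0, 0, 0], "claw": 0.04},
    {"travel": [0.045, 0.04, -0.037], "twist": [0, 0, 0], "claw": 0.04},
    {"travel": [0.07, 0.08, -0.037], "twist": [0, 0, 0], "claw": 0.04},
    {"travel": [0.089, 0.104, -0.037], "twist": [0, 0, 0], "claw": 0.04},
    {"travel": [0.089, 0.104, -0.037], "twist": [0, 0, 0], "claw": 0.04},
    {"travel": [0.089, 0.104, -0.02], "twist": [0, 0, 0], "claw": 0.04},
    {"travel": [0.089, 0.104, -0.006], "twist": [0, 0, 0], "claw": 0.04},
    {"travel": [0.089, 0.104, -0.002], "twist": [0, 0, 0], "claw": 0.04},
    {"travel": [0.089, 0.104, -0.002], "twist": [0, 0, 0], "claw": 0.04},
  ],
)

```text
clock: 4.85
position: [0.5346, 0.1282, 0.0396]
tool_rot: [3.141, 0.001, 0.078]
force: [0.5, -0.2, -0.5]
grip_width: 0.04
```

```bash
cat > fr.py <<'E'
from h import *
import sys
from workcell import bot
n=sys.argv[1]
f=bot.grab_frame("top");g=bot.grab_frame("scene");s=bot.observe()
pickle.dump((s,f,g),open(n+".pkl","wb"))
a=cv2.resize(f["frame"][180:290,180:380],None,fx=4,fy=4,interpolation=cv2.INTER_CUBIC)
cv2.imwrite(f"pics/{n}.png",a)
print(round(s["clock"],2),"blk",rel(B,np.r_[s["position"][:2],0])[:2].round(4),s["position"][2].round(4),s["tool_rot"].round(3),s["force"].round(1),s["qpos"].round(2))
E
python3 fr.py t4
```

```text
4.95 blk [ 0.0884 -0.0026] 0.0406 [-3.142 -0.     0.077] [0.1 0.2 1.2] [-0.14  0.69 -0.29  1.92  0.34  0.58 -2.14]
```

View pics/t4.png

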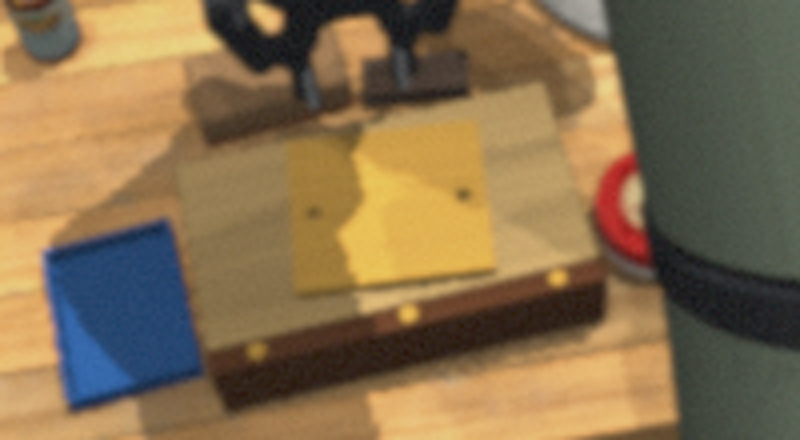

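Request:
apply_moves(
  commands=[
    {"travel": [-0.008, 0, -0.0005], "twist": [0, 0, 0], "claw": 0.04},
    {"travel": [-0.014, 0, -0.0005], "twist": [0, 0, 0], "claw": 0.04},
    {"travel": [-0.018, 0, -0.0005], "twist": [0, 0, 0], "claw": 0.04},
    {"travel": [-0.021, 0, -0.0005], "twist": [0, 0, 0], "claw": 0.04},
    {"travel": [-0.024, 0, -0.0005], "twist": [0, 0, 0], "claw": 0.04},
    {"travel": [-0.027, 0, -0.0005], "twist": [0, 0, 0], "claw": 0.04},
    {"travel": [-0.03, 0, -0.0005], "twist": [0, 0, 0], "claw": 0.04},
    {"travel": [-0.032, 0, -0.0005], "twist": [0, 0, 0], "claw": 0.04},
    {"travel": [-0.034, 0, -0.0005], "twist": [0, 0, 0], "claw": 0.04},
    {"travel": [-0.034, 0, -0.0005], "twist": [0, 0, 0], "claw": 0.04},
  ],
)

```text
clock: 5.95
position: [0.5012, 0.1253, 0.0408]
tool_rot: [-3.142, -0.0, 0.077]
force: [1.2, 1.7, 1.9]
grip_width: 0.04
```

```bash
python3 fr.py t5
```

```text
6.05 blk [ 0.0542 -0.0031] 0.0407 [3.141 0.    0.077] [1.7 0.4 0.7] [-0.15  0.66 -0.28  2.    0.34  0.52 -2.17]
```

View pics/t5.png

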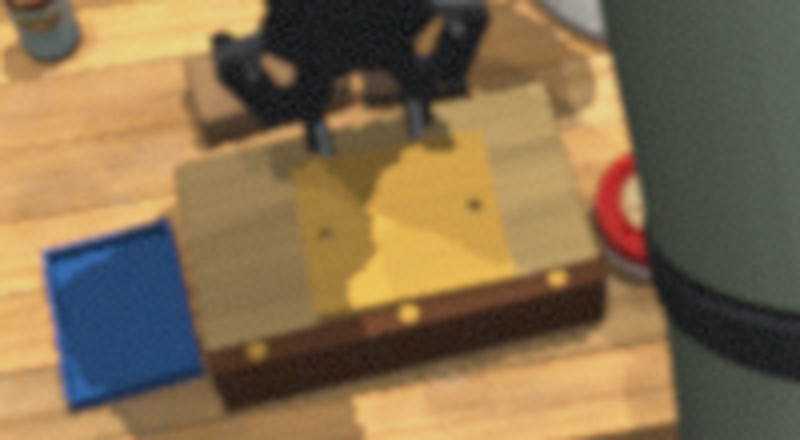

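Request:
apply_moves(
  commands=[
    {"travel": [-0.001, 0, -0.0003], "twist": [0, 0, 0], "claw": 0.04},
    {"travel": [-0.002, 0, -0.0003], "twist": [0, 0, 0], "claw": 0.04},
    {"travel": [-0.003, 0, -0.0003], "twist": [0, 0, 0], "claw": 0.04},
    {"travel": [-0.004, 0, -0.0003], "twist": [0, 0, 0], "claw": 0.04},
    {"travel": [-0.004, 0, -0.0003], "twist": [0, 0, 0], "claw": 0.04},
  ],
)

```text
clock: 6.55
position: [0.4973, 0.125, 0.0411]
tool_rot: [-3.142, 0.0, 0.077]
force: [0.4, 0.6, -1.8]
grip_width: 0.04
```

Request:
apply_moves(
  commands=[
    {"travel": [-0.001, 0, 0], "twist": [0, 0, 0], "claw": 0.04},
    {"travel": [-0.002, 0, 0], "twist": [0, 0, 0], "claw": 0.04},
    {"travel": [-0.002, 0, 0], "twist": [0, 0, 0], "claw": 0.04},
  ],
)

```text
clock: 6.85
position: [0.4961, 0.1253, 0.0414]
tool_rot: [-3.141, -0.002, 0.077]
force: [6.8, 3.1, -1.1]
grip_width: 0.04
```

Request:
apply_moves(
  commands=[
    {"travel": [-0.001, 0, 0], "twist": [0, 0, 0], "claw": 0.04},
    {"travel": [-0.0015, 0, 0], "twist": [0, 0, 0], "claw": 0.04},
    {"travel": [-0.0015, 0, 0], "twist": [0, 0, 0], "claw": 0.04},
  ],
)

```text
clock: 7.15
position: [0.4959, 0.1253, 0.0417]
tool_rot: [-3.14, -0.004, 0.077]
force: [11.9, 1.4, -1.2]
grip_width: 0.0398
```

```bash
python3 fr.py t6
```

```text
7.25 blk [ 0.049  -0.0026] 0.0417 [-3.14  -0.004  0.077] [12.5  2.2 -1.8] [-0.16  0.65 -0.28  2.02  0.35  0.51 -2.18]
```

View pics/t6.png

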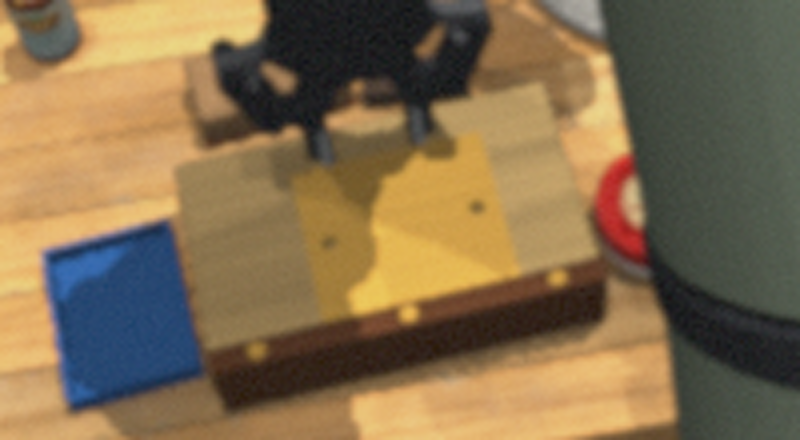

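```bash
python3 - <<'E'
from h import *
from workcell import bot
s=bot.observe()
mv(s,b2w(.065,-.003,.041));mv(s,b2w(.065,-.003,.1));mv(s,b2w(-.004,-.085,.1),.0755+np.pi/2)
E
```

```text
travel [0.016, 0.0004, 0.0008] twist [0, 0, 0]
travel [0.0163, 0.0003, -0.0582] twist [0, 0, 0]
travel [-0.0528, 0.0823, -0.0586] twist [0.13, -0.24, -89.93]
```

Request:
apply_moves(
  commands=[
    {"travel": [0.01, 0, 0], "twist": [0, 0, 0], "claw": 0.04},
    {"travel": [0.016, 0, 0], "twist": [0, 0, 0], "claw": 0.04},
    {"travel": [0.016, 0, 0], "twist": [0, 0, 0], "claw": 0.04},
    {"travel": [0.016, 0, -0.03], "twist": [0, 0, 0], "claw": 0.04},
    {"travel": [0.016, 0, -0.058], "twist": [0, 0, 0], "claw": 0.04},
    {"travel": [0.016, 0, -0.058], "twist": [0, 0, 0], "claw": 0.04},
  ],
)

```text
clock: 7.85
position: [0.5109, 0.1262, 0.1018]
tool_rot: [-3.141, -0.003, 0.077]
force: [-0.1, -0.4, -0.1]
grip_width: 0.0394
```

```bash
python3 fr.py t7; python3 - <<'E'
from h import *
from workcell import bot
s=bot.observe()
mv(s,b2w(-.004,-.085,.1),.0755+np.pi/2)
E
```

```text
7.95 blk [ 0.0628 -0.0032] 0.0993 [ 3.142 -0.     0.077] [ 0.  -0.5 -0.2] [-0.11  0.57 -0.33  1.96  0.29  0.66 -2.12]
travel [-0.0669, 0.0817, -0.0008] twist [0.02, -0.02, -89.93]
```

Request:
apply_moves(
  commands=[
    {"travel": [-0.067, 0.082, 0], "twist": [0, 0, -90], "claw": 0.04},
    {"travel": [-0.067, 0.082, 0], "twist": [0, 0, -90], "claw": 0.04},
    {"travel": [-0.067, 0.082, 0], "twist": [0, 0, -90], "claw": 0.04},
    {"travel": [-0.067, 0.082, 0], "twist": [0, 0, -90], "claw": 0.04},
    {"travel": [-0.067, 0.082, 0], "twist": [0, 0, -90], "claw": 0.04},
    {"travel": [-0.067, 0.082, 0], "twist": [0, 0, -90], "claw": 0.04},
    {"travel": [-0.067, 0.082, 0], "twist": [0, 0, -90], "claw": 0.04},
    {"travel": [-0.067, 0.082, 0], "twist": [0, 0, -90], "claw": 0.04},
    {"travel": [-0.067, 0.082, 0], "twist": [0, 0, -90], "claw": 0.04},
    {"travel": [-0.067, 0.082, 0], "twist": [0, 0, -90], "claw": 0.04},
  ],
)

```text
clock: 8.95
position: [0.4486, 0.039, 0.0982]
tool_rot: [-3.14, -0.0, 1.583]
force: [-1.0, -0.2, 0.2]
grip_width: 0.0398
```

Request:
apply_moves(
  commands=[
    {"travel": [0, 0, 0], "twist": [0, 0, -5], "claw": 0.04},
    {"travel": [0, 0, 0], "twist": [0, 0, -5], "claw": 0.04},
  ],
)

```text
clock: 9.15
position: [0.4486, 0.039, 0.0982]
tool_rot: [-3.14, -0.001, 1.666]
force: [-0.5, 0.9, -0.6]
grip_width: 0.0402
```

```bash
python3 shot.py w8; python3 - <<'E'
from h import *
from workcell import bot
s=bot.observe();print(rel(B,np.r_[s["position"][:2],s["tool_rot"][2]]))
mv(s,b2w(-.004,-.085,.041),.0755+np.pi/2)
E
```

```text
9.15 [0.4486 0.039  0.0982] [-3.140e+00 -1.000e-03  1.666e+00] [ 0.36  0.56 -0.75  2.13  0.62  0.68 -0.72] [-0.5  0.9 -0.6]
[-0.00465698 -0.08507986  1.58653206]
travel [0.0, 0.0008, 0.0573] twist [-0.1, -0.04, 0.9]
```

View pics/w8.png

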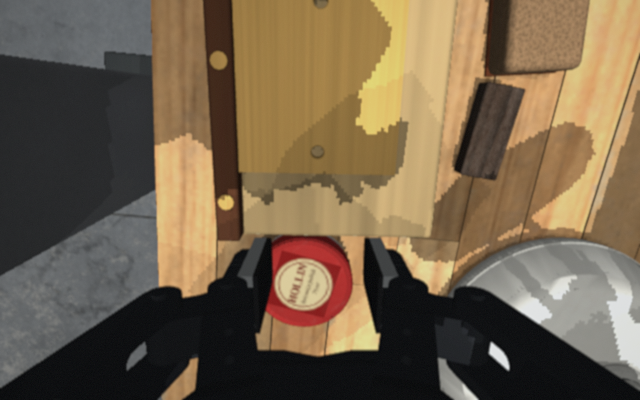

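```bash
python3 - <<'E'
from h import *
s,f=pickle.load(open("w8.pkl","rb"))
for u in((238,173),(320,174),(389,174)):print(u,rel(B,np.r_[ray(f,u,.048)[:2],0])[:2].round(4))
for u in((242,240),(433,236)):print("end",u,rel(B,np.r_[ray(f,u,.04)[:2],0])[:2].round(4))
E
```

```text
(238, 173) [-0.0513 -0.0589]
(320, 174) [-0.0049 -0.0585]
(389, 174) [ 0.0341 -0.0577]
end (242, 240) [-0.0524 -0.1031]
end (433, 236) [ 0.0659 -0.0979]
```

Request:
apply_moves(
  commands=[
    {"travel": [0, 0.001, 0.03], "twist": [0, 0, 0.9], "claw": 0.04},
    {"travel": [0, 0.001, 0.05], "twist": [0, 0, 0.9], "claw": 0.04},
    {"travel": [0, 0.001, 0.055], "twist": [0, 0, 0.9], "claw": 0.04},
    {"travel": [0, 0.001, 0.057], "twist": [0, 0, 0.9], "claw": 0.04},
    {"travel": [0, 0.001, 0.057], "twist": [0, 0, 0.9], "claw": 0.04},
  ],
)

```text
clock: 9.7
position: [0.4505, 0.0393, 0.0425]
tool_rot: [3.141, -0.0, 1.648]
force: [0.8, 0.1, 0.4]
grip_width: 0.0404
```

```bash
python3 fr.py t9
```

```text
9.8 blk [-0.0026 -0.0851] 0.0428 [3.141 0.    1.648] [ 0.6 -0.  -0.2] [ 0.27  0.66 -0.64  2.15  0.75  0.56 -0.85]
```

View pics/t9.png

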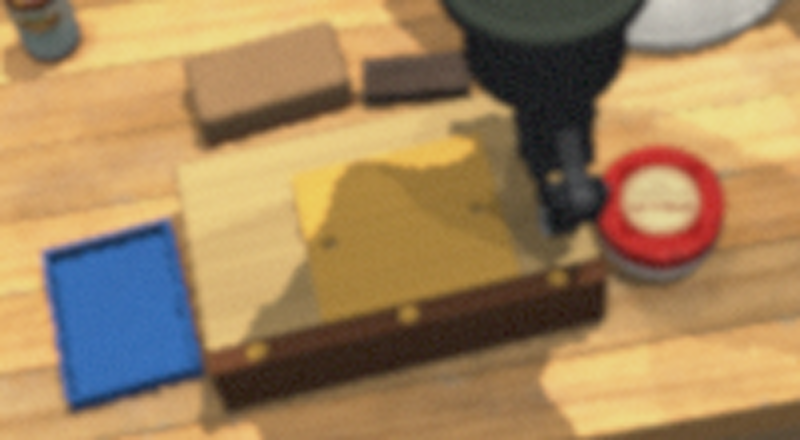

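Request:
apply_moves(
  commands=[
    {"travel": [0.005, 0, 0.0012], "twist": [0, 0, 0], "claw": 0.04},
    {"travel": [0.01, 0, 0.0015], "twist": [0, 0, 0], "claw": 0.04},
    {"travel": [0.015, 0, 0.0015], "twist": [0, 0, 0], "claw": 0.04},
    {"travel": [0.02, 0, 0.0015], "twist": [0, 0, 0], "claw": 0.04},
    {"travel": [0.025, 0, 0.0015], "twist": [0, 0, 0], "claw": 0.04},
    {"travel": [0.03, 0, 0.0015], "twist": [0, 0, 0], "claw": 0.04},
    {"travel": [0.035, 0, 0.0015], "twist": [0, 0, 0], "claw": 0.04},
    {"travel": [0.04, 0, 0.0015], "twist": [0, 0, 0], "claw": 0.04},
    {"travel": [0.044, 0, 0.0015], "twist": [0, 0, 0], "claw": 0.04},
    {"travel": [0.046, 0, 0.0015], "twist": [0, 0, 0], "claw": 0.04},
  ],
)

```text
clock: 10.8
position: [0.4468, 0.0853, 0.0407]
tool_rot: [3.141, 0.0, 1.649]
force: [1.6, -5.9, 2.9]
grip_width: 0.0399
```

```bash
python3 fr.py t10
```

```text
10.9 blk [-0.003  -0.0387] 0.0406 [ 3.141 -0.     1.649] [ 0.9 -1.5 -0.2] [ 0.16  0.66 -0.63  2.15  0.75  0.56 -0.95]
```

View pics/t10.png

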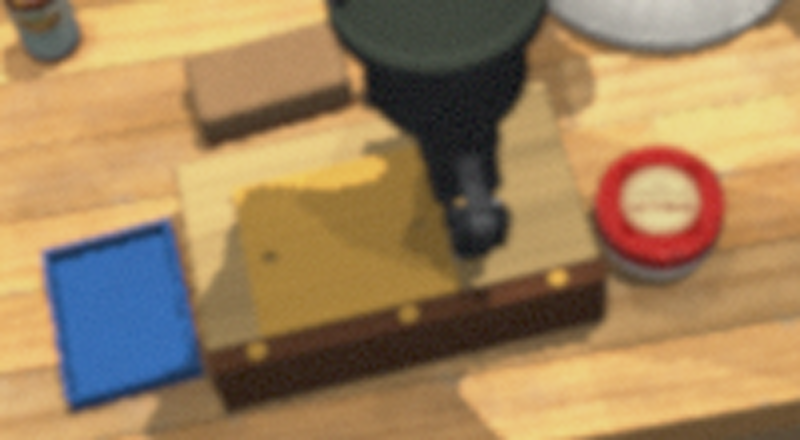

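Sliding along nicely. I'll continue another 48 mm, which leaves it about 8 mm short of the target.

Request:
apply_moves(
  commands=[
    {"travel": [0.005, 0, -0.0003], "twist": [0, 0, 0], "claw": 0.04},
    {"travel": [0.01, 0, -0.0003], "twist": [0, 0, 0], "claw": 0.04},
    {"travel": [0.015, 0, -0.0003], "twist": [0, 0, 0], "claw": 0.04},
    {"travel": [0.02, 0, -0.0003], "twist": [0, 0, 0], "claw": 0.04},
    {"travel": [0.025, 0, -0.0003], "twist": [0, 0, 0], "claw": 0.04},
    {"travel": [0.03, 0, -0.0003], "twist": [0, 0, 0], "claw": 0.04},
    {"travel": [0.035, 0, -0.0003], "twist": [0, 0, 0], "claw": 0.04},
    {"travel": [0.04, 0, -0.0003], "twist": [0, 0, 0], "claw": 0.04},
    {"travel": [0.045, 0, -0.0003], "twist": [0, 0, 0], "claw": 0.04},
    {"travel": [0.048, 0, -0.0003], "twist": [0, 0, 0], "claw": 0.04},
  ],
)

```text
clock: 11.9
position: [0.443, 0.1334, 0.0409]
tool_rot: [3.142, -0.0, 1.649]
force: [1.7, -2.2, -0.6]
grip_width: 0.0403
```

```bash
python3 fr.py t11;python3 shot.py w11
```

```text
12.0 blk [-0.0033  0.0095] 0.0409 [ 3.142 -0.     1.649] [ 0.3 -0.2 -0.5] [ 0.06  0.67 -0.64  2.13  0.74  0.58 -1.04]
12.0 [0.4429 0.1335 0.0409] [ 3.142 -0.     1.649] [ 0.06  0.67 -0.64  2.13  0.74  0.58 -1.04] [ 0.3 -0.2 -0.5]
```

View pics/t11.png

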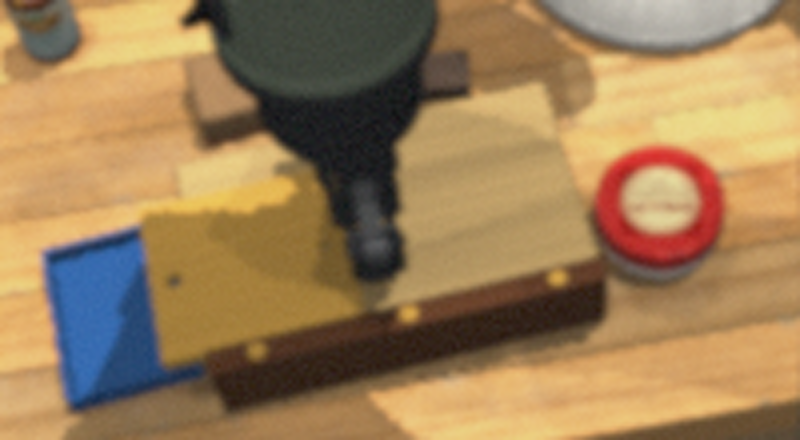

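View pics/w11.png

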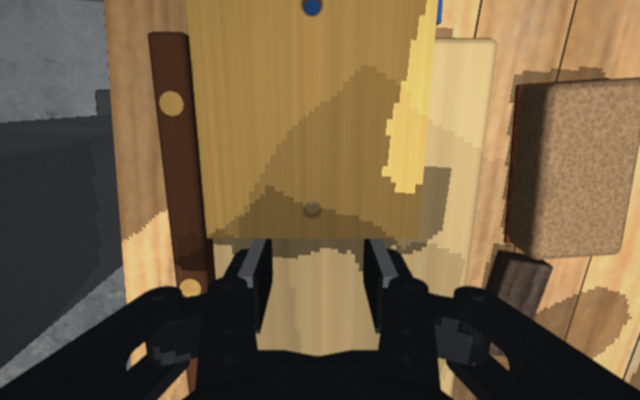

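```bash
python3 - <<'E'
from h import *
s,f,g=pickle.load(open("t11.pkl","rb"))
c=lambda u:(180+(u[0]-1.5)/4,180+(u[1]-1.5)/4)
for u,z in(((142,213),.048),((163,366),.048),((180,168),.04),((205,340),.04)):print(u,rel(B,np.r_[ray(f,c(u),z)[:2],0])[:2].round(4))
s,f=pickle.load(open("w11.pkl","rb"))
for u in((205,238),(310,239),(420,237)):print(u,rel(B,np.r_[ray(f,u,.048)[:2],0])[:2].round(4))
print("end",rel(B,np.r_[ray(f,(495,40),.04)[:2],0])[:2].round(4),rel(B,np.r_[ray(f,(437,40),.04)[:2],0])[:2].round(4))
E
```

```text
(142, 213) [0.0352 0.1185]
(163, 366) [-0.0516  0.1204]
(180, 168) [0.0616 0.0966]
(205, 340) [-0.0392  0.0995]
(205, 238) [-0.0514  0.0206]
(310, 239) [-0.0073  0.0203]
(420, 237) [0.0388 0.0214]
end [0.0634 0.099 ] [0.0412 0.0989]
```

About 20.5 mm sticks out now, and both views agree. I'll push 9.5 mm more.

Request:
apply_moves(
  commands=[
    {"travel": [0.003, 0, 0], "twist": [0, 0, 0], "claw": 0.04},
    {"travel": [0.006, 0, 0], "twist": [0, 0, 0], "claw": 0.04},
    {"travel": [0.008, 0, 0], "twist": [0, 0, 0], "claw": 0.04},
    {"travel": [0.0095, 0, 0], "twist": [0, 0, 0], "claw": 0.04},
    {"travel": [0.0095, 0, 0], "twist": [0, 0, 0], "claw": 0.04},
    {"travel": [-0.005, 0, 0], "twist": [0, 0, 0], "claw": 0.04},
    {"travel": [-0.02, 0, 0], "twist": [0, 0, 0], "claw": 0.04},
    {"travel": [-0.02, 0, -0.03], "twist": [0, 0, 0], "claw": 0.04},
    {"travel": [-0.05, 0, -0.08], "twist": [0, 0, 0], "claw": 0.04},
    {"travel": [-0.09, 0, -0.1], "twist": [0, 0, 0], "claw": 0.04},
  ],
)

```text
clock: 13.05
position: [0.4503, 0.0465, 0.1422]
tool_rot: [3.14, -0.002, 1.653]
force: [1.4, -2.2, -0.1]
grip_width: 0.0402
```

```bash
python3 fr.py t12;python3 shot.py w12
```

```text
13.15 blk [-0.0019 -0.0854] 0.1422 [3.138e+00 2.000e-03 1.640e+00] [-0.1  0.4 -1.2] [ 0.41  0.49 -0.81  2.09  0.52  0.76 -0.66]
13.15 [0.4514 0.0389 0.1422] [3.138e+00 2.000e-03 1.640e+00] [ 0.41  0.49 -0.81  2.09  0.52  0.76 -0.66] [-0.1  0.4 -1.2]
```

View pics/t12.png

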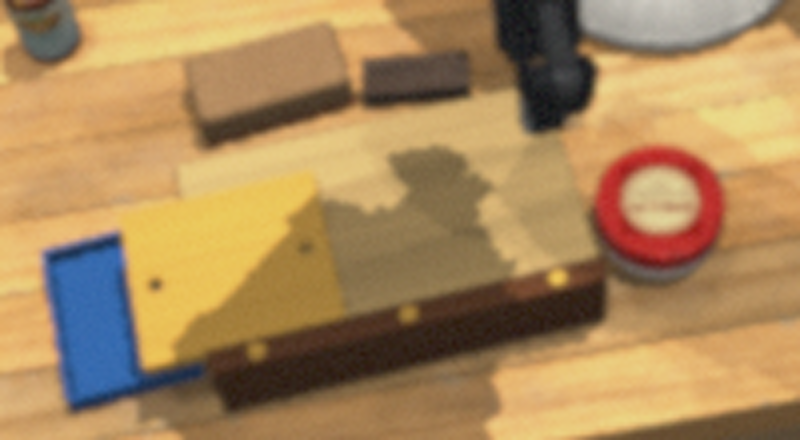

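View pics/w12.png

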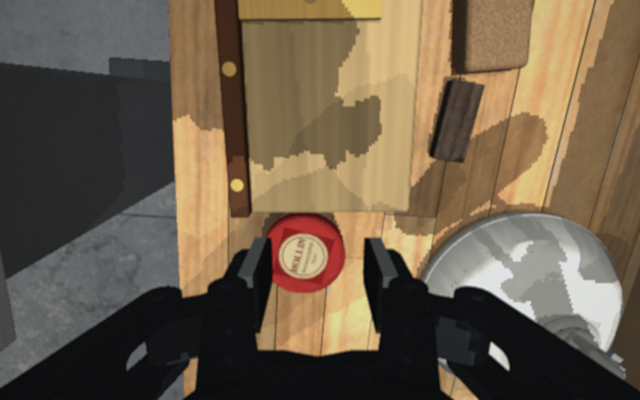

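Request:
apply_moves(
  commands=[
    {"travel": [0, 0, -0.05], "twist": [0, 0, 0], "claw": 0.04},
    {"travel": [0.03, 0, -0.07], "twist": [0, 0, 0], "claw": 0.04},
    {"travel": [0.06, 0, -0.07], "twist": [0, 0, 0], "claw": 0.04},
    {"travel": [0.08, 0, -0.07], "twist": [0, 0, 0], "claw": 0.04},
    {"travel": [0.08, 0, -0.07], "twist": [0, 0, 0], "claw": 0.04},
    {"travel": [0.08, 0, -0.07], "twist": [0, 0, 0], "claw": 0.04},
    {"travel": [0.08, 0, -0.07], "twist": [0, 0, 0], "claw": 0.04},
  ],
)

```text
clock: 13.9
position: [0.4435, 0.1242, 0.2095]
tool_rot: [-3.141, 0.0, 1.649]
force: [0.1, 0.3, 1.3]
grip_width: 0.0399
```

```bash
python3 shot.py w13; python3 - <<'E'
from h import *
s,f=pickle.load(open("w13.pkl","rb"))
cv2.imwrite("pics/w13c.png",cv2.resize(f["frame"][0:240,170:450],None,fx=2.5,fy=2.5,interpolation=cv2.INTER_CUBIC))
E
```

```text
13.9 [0.4435 0.1242 0.2095] [-3.141  0.     1.649] [ 0.31  0.41 -0.9   2.01  0.41  0.91 -0.73] [0.1 0.3 1.3]
```

View pics/w13c.png

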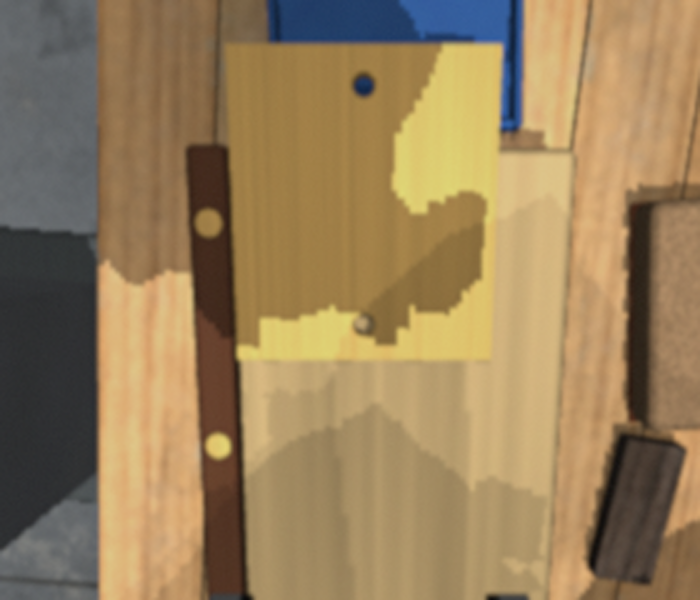

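```bash
python3 - <<'E'
from h import *
s,f=pickle.load(open("w13.pkl","rb"))
c=lambda L:[(170+(u-.75)/2.5,(v-.75)/2.5) for u,v in L]
p,e,r=fit([(f,None,PL,c([(503,42),(491,361),(237,361),(226,42)]))],(.45,.2,0));print(p.round(4),e,r.round(1).tolist(),rel(B,p).round(4))
for u,z in(((574,150),.04),((187,146),.052),((226,146),.052),((245,595),.052),((545,590),.04)):print(u,rel(B,np.r_[ray(f,c([u])[0],z)[:2],0])[:2].round(4))
# local block fit from visible points: fence inner top line dir
a=ray(f,c([(227,146)])[0],.052);b=ray(f,c([(245,595)])[0],.052);d=(a-b);print("fence yaw",np.arctan2(-d[0],d[1]))
E
```

```text
[0.4343 0.2038 0.0767] 0.5230965627502333 [[-0.1, 0.7], [-0.2, -0.7], [0.4, -0.9], [-0.0, 0.5]] [-0.0065  0.0804  0.0012]
(574, 150) [0.0639 0.0996]
(187, 146) [-0.0638  0.0993]
(226, 146) [-0.0512  0.0993]
(245, 595) [-0.0505 -0.0564]
(545, 590) [ 0.0631 -0.0588]
fence yaw 0.07798893518802386
```

```bash
python3 - <<'E'
from workcell import bot
s=bot.observe();print(s["clock"],abs(s["qd"]).max(),s["force"])
print(bot.job_done())
E
```

```text
13.95 0.0067732004270646545 [ 0.07019223 -0.03456552  0.79743546]
the job is handed in; nothing more can be done
None
```

The plate is flush along the fence and sticks out about 30 mm past the tray (left) end. The job was handed in at 13.95 s.

I pushed the plate square against the fence with both fingertips, ending at about 12 N. Then I turned the hand 90° and pushed the plate along the block, and raised the hand to about 0.21 m, clear of it.

- **Plate pose:** the last wrist view puts it at x = -6.5 mm, y = +80.4 mm in the block's frame, turned 0.001 rad. The target was -7 and +80, so it sticks out about 30 mm. No gap to the fence showed in the picture.
- **Other objects:** the tray, tin, sanding block and offcut looked unmoved when the before and after pictures were compared.
- **Disagreement:** in the images the block measured about 2% smaller than its stated size. I put this down to rounded edges or calibration, about 1–2 mm, which is well inside the 20–40 mm allowed.

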